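Latch the cassette slide under the loupe

ROBOT

A 7-joint arm with a two-finger parallel gripper is mounted at the origin on a cart in front of the work surface, level with it; the furniture and walls round the work are solid. World frame = base frame: x ahead of the robot, y to its left, z up, the work surface at z = 0. Lengths are in mm, angles in rad, forces in N, time in s.
With the tool pointing down it reaches from about 425 to 1025 mm from the base axis. Payload 9.4 kg.
Tool frame: the origin (TCP) lies on the centre line of the jaws, within the pads' length; the fingertips stand 14 mm ahead of it and the grasp point (between the pads) lies 5 mm behind it (env.tcp_to_tips is the distance from the TCP to the fingertips, in mm); z points along the fingers, y is the direction in which the jaws open and shut (so a half turn about z gives the same grasp; the last joint's range is limited). The gripper opens to 85 mm and grips with 20 to 120 N. Pads are 22 mm wide; open, the fingers measure 114 mm over their backs; the gripper's body (76 mm by 85 mm) begins 54 mm behind the grasp point. The pads swing forward as they close: fully open they stand 13 mm farther back than shut.
Start: joints at [1.212, 0.599, -0.003, 1.599, 0.002, 0.943, -0.08], TCP at [201.601, -696.406, 211.175] pointing down, gripper open.
Joint ranges: [-2.57, 2.57], [-0.35, 1.97], [-1.29, 1.29], [0.11, 2.56], [-1.05, 4.19], [0.11, 1.86], [-2.63, 2.63]. Speed limits (rad/s): [2.22, 2.22, 3.01, 3.01, 3.14, 3.14, 3.14].

INTERFACE

Orientations are given as a unit quaternion [x, y, z, w].
In Python, from bench import read_state, eyes, env gives the robot as it stands. The module is installed in compiled form; this text tells all that it offers.
- The arm moves only by the tool carry_out, never from a script. Its argument "deltas" is a list of rows, each a list of 5 numbers: the shift along the tool's x, y, z in cm, then the turn about the tool's z in rad, then the finger opening in cm, from 0 to 8.54. A call has 1 to 12 rows; each row shifts and turns the commanded pose from where the row before left it, along the tool's axes as they then stand; what a row does not reach is not made up. A row lasts 1/12 s, in which the tool goes at most 41.7 mm and 7.16 degrees, less where a joint would pass 70% of its speed; a pose out of reach is approached as far as the arm can. A call is refused whole if a number of a shift passes 4.17 or a number of a turn 0.125, either way. A call with a gripper value outside its range is refused whole. The fingers move at their own pace and stop on an object; "squeeze" is the grip in N (left out, the last holds). Time passes only in rows, so rows that do not move let the fingers close. It gives the time, the measured TCP pose, the force and the opening at its end, in the units of the state.
- read_state(): the state, without advancing time (a new reading comes with each control period).
- eyes.get_image(name): name is "scene" or "top"; returns the picture (384x512x3 uint8, red, green, blue); there is no depth.
- eyes.camera_model(name): a dict with "camera_matrix" (3x3 intrinsics, pixels), "xyz" and "rotation" of the camera in the world. Camera axes: x right, y down, z forward; pixel columns grow to the right and rows downward; lengths in mm; the calibration is good to about 2 mm. A picture is of the moment at which its call begins. camera_model takes no time and is no camera call.
- env.job_done(): hands the job in, once; it reports no verdict.
The state is a dict: "time_s": time; "joints": joint angles; "dq": joint speeds; "effort": joint torques, N m; "ee_pos": TCP position; "tcp_rot": TCP orientation; "wrist_force": force on the tool from outside, world axes, zero at the start; "ft_torque": the same for the moment, N m; "opening": finger opening in mm.
Only numpy, scipy, OpenCV 4.12 (cv2) and the standard library are available. Lean on these libraries where they do the work, as an engineer would, in place of code of your own. Each camera call takes 0.05 s, during which the arm holds its last target. There are 200 camera calls.

TASK

Get the test cassette ready for inspection under the fixed loupe. First push the cassette by its projecting end fully home against the end stop of the nest; then push the sprung blue slide by its red pad all the way back until it stops, and let it go so that it springs back and latches on the stop pin with the cassette under the loupe. Use the fingertips only: lift nothing, do not touch the loupe, and leave the other things on the bench alone.

Things in the scene. Friction and masses are not known exactly. Their poses are not given: they have to be found in the camera images.
- fixture: Fixed inspection fixture, aluminium base 175 x 134 x 12 mm (x -100 to 75, y -56 to 78 mm in its frame). Origin at worktop height on the slide's centre line; x is the push direction, away from the robot; y left; z up. Place and yaw vary. At x=10, y=0 a clamp ring 48 mm wide (z 59 to 69 mm) holds the loupe, on an arm from a rear column (x 59 to 69, 71 mm high).
- cassette: The cassette in work: cream test cassette 20 x 70 x 5 mm, origin at the centre of its underside, long axis y, weight about 12 g. It lies loose in the nest on the slide, not yet home: it projects 8 to 18 mm too far to the right (-y of the fixture).
- nest (a point): Point on the slide's nest floor, 30 mm above the worktop, where the centre of the cassette's underside lies when fully home; axes as the fixture; moves with the slide. Blue fences 4 mm high guide the cassette along y, 1.2 mm play a side; end stop (5 mm high) at y = +35 mm. The slide plate ends at y = -27 mm: the cassette's -y end stands free by 8 mm or more, 18 mm above the base plate.
- push_pad (a point): Centre of the front face of the red push pad (34 mm wide in y, 28 mm high) on the upright tab at the front of the blue slide, 42 mm above the worktop; the tab's top is at 58 mm. Push it along the fixture's +x. Moves with the slide.
- slide (a joint): Travel of the sprung slide along the fixture's +x, m: 0 home (front), 0.064 at the rear buffers; spring 3 N at home to 10 N at the rear, damping 25 N per m/s. A tooth on it lifts the stop pin and passes it at 0.040; on the return the tooth rests against the pin: latched at about 0.040. Released short of 0.040 it returns to 0.
- stop_pin (a joint): Lift of the sprung stop pin, m: 0 down, about 0.008 when the tooth rides under it. It works by itself. The pin stands left of the slide at fixture x=-5, y=52 mm in a bracket, black knob 22 mm wide, top at 81 mm with the pin down.
- loupe_axis (a point): Point on the loupe's vertical axis at its lower rim, 47 mm above the worktop. Mind the two stacked blue storage boxes behind the fixture's left: 330 mm high, y -180 to 200 mm, their front from x = 660 mm on (world); come in from the robot's side of them, over the front half of the worktop.
- fixture_loupe: The fixed loupe: black, 37 mm wide and 34 mm high, origin at the centre of its underside. Not to be touched.
- spare_a: Bystander: cream cassette 20 x 70 x 5 mm on the worktop left of the fixture, origin at the centre of its underside.
- spare_b: Bystander: cream cassette 20 x 70 x 5 mm on the worktop in front of the fixture's right corner, origin at the centre of its underside.
- mouse: Bystander: black computer mouse 107 x 60 x 42 mm, left of the fixture.
- usb_key: Bystander: red key stick 18 x 55 x 8 mm, near the front edge.
- blue_marker: Bystander: white marker with blue cap, 142 mm long, near the front edge.
- red_marker: Bystander: white marker with red cap, 138 mm long, behind the keyboard.
- gauge: Bystander: calliper 70 x 220 x 16 mm at the right edge of the worktop.
Not all that is in view belongs to the job. Leave any brown or orange look-alike of the cassette alone.

How it is judged:
By the outcome, as a careful person would: the job done as asked, in the order asked, and still so for the second after the job is handed in, with the robot touching nothing.
It also fails if it takes over 48 s, if anything falls off the work surface, if the arm or the gripper's body presses on something with over 40 N, if the wrist force passes 120 N, or if a joint passes its speed limit or range.

## Working session

There is one attempt and no reset: what is moved stays moved. The work goes in short steps, Python scripts to look and compute and a tool call to move; the robot and the scene stay as the last step left them, time stands still between calls to the robot, and variables do not carry over. Pictures are saved under pics/ and viewed, about 8 in all and at most 12, crops included, and the job is handed in when it is done.

Besides the shell and the picture viewer there is one more tool, called after "Request:" as a command line: name --pt "numbers of a row" for each row, then --argument value for the rest. carry_out: Moves the arm, as the interface text tells. Its arguments: {"type":"object","properties":{"deltas":{"type":"array"},"squeeze":{"type":"number"}},"required":["deltas"]}

```bash
mkdir -p pics; python3 - <<'E'
from bench import read_state, eyes, env
import cv2
for n in("scene","top"):
    im=eyes.get_image(n); cv2.imwrite(f"pics/{n}0.png",cv2.resize(im[:,:,::-1],(800,600),interpolation=cv2.INTER_CUBIC))
    cv2.imwrite(f"pics/{n}0_raw.png",im[:,:,::-1])
    print(n,eyes.camera_model(n))
s=read_state();print(s,env.tcp_to_tips)
E
```

```text
scene {'camera_matrix': array([[477.26060776,   0.        , 257.572532  ],
       [  0.        , 477.26060776, 195.14837594],
       [  0.        ,   0.        ,   1.        ]]), 'xyz': array([-210.00030383,  559.54587457,  754.68510955]), 'rotation': array([-0.347262  ,  0.82049982, -0.42101499,  0.17010445])}
top {'camera_matrix': array([[460.21653405,   0.        , 250.66687794],
       [  0.        , 460.21653405, 195.584641  ],
       [  0.        ,   0.        ,   1.        ]]), 'xyz': array([ 248.45404794, -106.1081149 , 1257.90030748]), 'rotation': array([-0.6966999 ,  0.70915559, -0.07790682,  0.07508738])}
{'time_s': 0.1, 'joints': array([ 1.21230097,  0.60006077, -0.00255166,  1.60004479,  0.00181943,
        0.94293341, -0.07981711]), 'dq': array([ 0.00274545, -0.00405105, -0.00037612, -0.00333599, -0.00028416,
       -0.0004438 ,  0.00050615]), 'effort': array([ 5.30403733e-03, -7.77991104e+01,  1.56973332e+00, -2.58626407e+01,
        1.25965991e-02,  5.49707038e-03, -3.07320488e-05]), 'ee_pos': array([ 201.46540773, -695.96845434,  210.39374372]), 'tcp_rot': array([ 9.90085886e-01,  1.40461442e-01, -1.72722006e-04, -7.01220974e-04]), 'wrist_force': array([0.39570922, 0.58272467, 0.62384334]), 'ft_torque': array([0.02732434, 0.01272709, 0.02327145]), 'opening': 85.52031871030047} 14.0
```

View pics/top0.png

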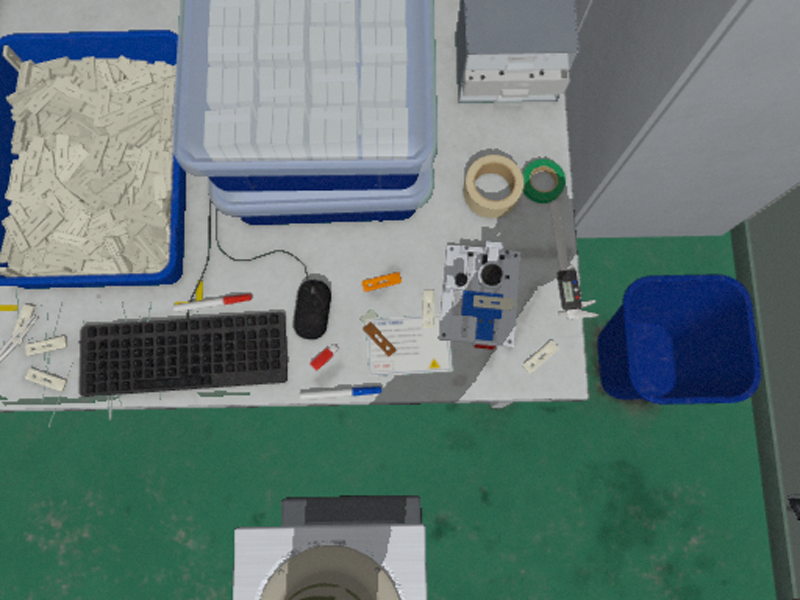

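View pics/scene0.png

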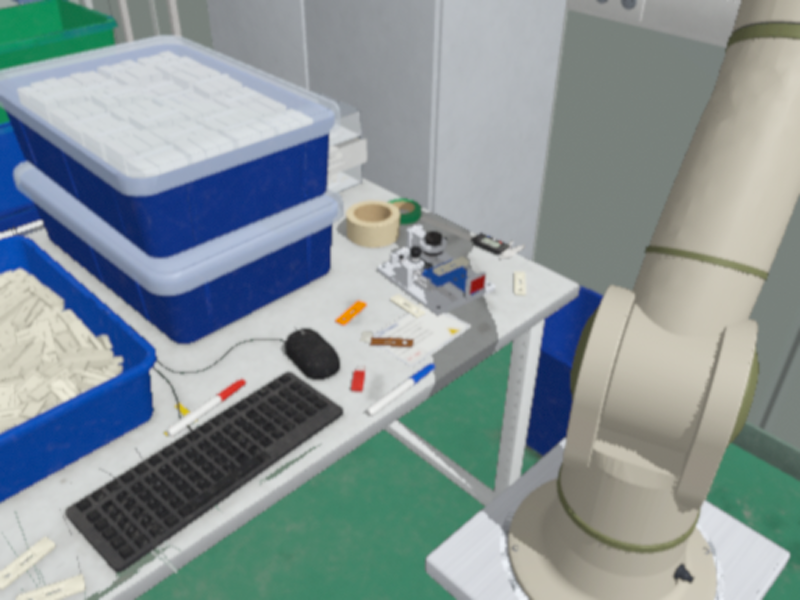

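The top view shows the fixture at about (480,295) of the 800x600 picture: the cassette on the blue slide at (490,302), the red pad at (485,347), the loupe at (491,272) and the pin knob at (461,280). spare_a is at (429,307) and spare_b at (541,355). The brown (379,339) and orange (381,281) pieces are look-alikes. The cassette lying on the blue slide is the one meant. I'll enlarge that area.

```bash
cat > h.py <<'E'
import numpy as np, cv2
from scipy.spatial.transform import Rotation as R
from bench import read_state, eyes, env
def ray(cam,u,v,z):
    m=eyes.camera_model(cam); d=R.from_quat(m["rotation"]).apply(np.linalg.solve(m["camera_matrix"],[u,v,1]))
    c=m["xyz"]; return c+d*(z-c[2])/d[2]
def proj(cam,P):
    m=eyes.camera_model(cam); p=R.from_quat(m["rotation"]).inv().apply(np.atleast_2d(P)-m["xyz"])@m["camera_matrix"].T
    return p[:,:2]/p[:,2:]
def crop(cam,x0,y0,w,h,k,out,pts=None):
    im=eyes.get_image(cam)[:,:,::-1][y0:y0+h,x0:x0+w]
    im=cv2.resize(im,None,fx=k,fy=k,interpolation=cv2.INTER_CUBIC)
    if pts is not None:
        for u,v in proj(cam,pts): cv2.circle(im,(int((u+.5-x0)*k),int((v+.5-y0)*k)),2,(0,255,0),-1)
    cv2.imwrite(out,im)
E
python3 - <<'E'
from h import *
crop("top",270,145,100,90,6.6,"pics/t1.png")
crop("scene",235,125,110,80,7,"pics/s1.png")
E
```

```text
(no output)
```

View pics/t1.png

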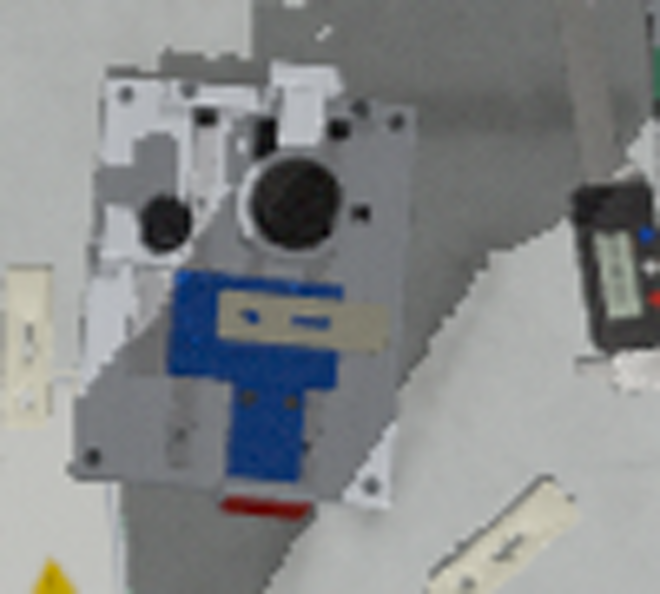

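View pics/s1.png

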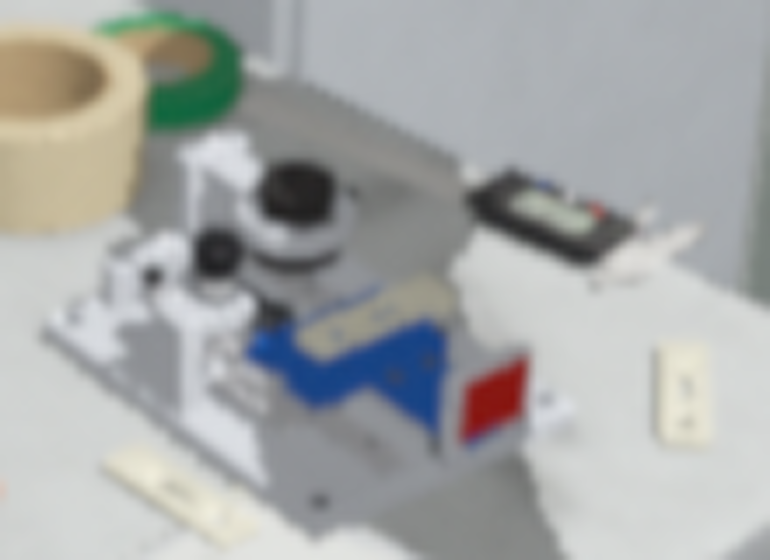

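The crops show the base corners at top-crop px FL (68,473), FR (388,507), RR (415,107), RL (105,70). The cassette lies on the blue slide from (218,318) to (386,328), projecting right. The pad top is at (265,508) and the loupe top at (294,203). Now I'll fit the fixture pose.

```bash
python3 - <<'E'
from h import *
from scipy.optimize import least_squares
k=6.6
U=lambda c,x0=270,y0=145,k=6.6:((c[0]+.5)/k-.5+x0,(c[1]+.5)/k-.5+y0)
S=lambda c:U(c,235,125,7)
def W(p,q):
    a=p[2];q=np.atleast_2d(q).astype(float);c,s=np.cos(a),np.sin(a)
    return np.c_[p[0]+c*q[:,0]-s*q[:,1],p[1]+s*q[:,0]+c*q[:,1],q[:,2]]
F=np.array([[-100,78,12],[-100,-56,12],[75,-56,12],[75,78,12],[10,0,81]])
T=np.array([U(c) for c in[(68,473),(388,507),(415,107),(105,70),(294,203)]])
F2=np.array([[-100,78,12],[75,78,12]]); T2=np.array([S((312,535)),S((42,335))])
f=lambda p:np.r_[(proj("top",W(p,F))-T).ravel(),(proj("scene",W(p,F2))-T2).ravel()]
r=least_squares(f,[600,-290,0]);p=r.x
print(p,np.degrees(p[2]));print(np.round(r.fun.reshape(-1,2),1))
def loc(w): c,s=np.cos(p[2]),np.sin(p[2]);d=w[:2]-p[:2];return np.round([c*d[0]+s*d[1],-s*d[0]+c*d[1]],1)
for n,c,z in[("cas FL",(218,338),35),("cas FR",(384,350),35),("cas BR",(388,306),35),("cas BL",(221,292),35),("padtop L",(222,498),56),("padtop R",(311,506),56),("plate BL",(177,270),30),("plate FL",(168,374),30),("plate FR",(335,388),30)]:
    print(n,loc(ray("top",*U(c),z)))
for n,c,z in[("cas BR sc",(440,277),35),("cas FR",(457,302),35),("cas FL",(318,360),35),("padTR",(527,356),56),("padTL",(468,390),56),("padBL",(460,440),28)]:
    print(n,loc(ray("scene",*S(c),z)))
np.save("p.npy",p)
for n,c in[("sparea",(30,345)),("spareb",(505,535))]:print(n,ray("top",*U(c),5),loc(ray("top",*U(c),5)))
E
```

```text
[ 5.50798411e+02 -2.81191947e+02 -1.17820047e-01] -6.750591435711108
[[-0.2  1. ]
 [ 0.   0.6]
 [-0.1  0.2]
 [-0.5  1.2]
 [ 0.1 -0.4]
 [-0.2 -1.7]
 [-0.9 -2.4]]
cas FL [-38.9  22. ]
cas FR [-37.1 -46.5]
cas BR [-18.4 -46.9]
cas BL [-19.4  22.2]
padtop L [-109.1   17.4]
padtop R [-108.8  -18.3]
plate BL [-10.6  40.7]
plate FL [-55.   40.9]
plate FR [-54.  -28.1]
cas BR sc [-26.3 -50.3]
cas FR [-44.3 -43.4]
cas FL [-43.2  28. ]
padTR [-112.   -16.4]
padTL [-115.7   17. ]
padBL [-109.4   12.9]
sparea [ 519.60557447 -178.91449913    5.        ] [-43.   97.9]
spareb [ 435.1757673  -374.43408752    5.        ] [-103.9 -106.2]
```

Request:
carry_out --pt "0 0 0 -0.125 0" --pt "0 0 0 -0.125 0" --pt "0 0 0 -0.125 0" --pt "0 0 0 -0.125 0" --pt "0 0 0 -0.125 0" --pt "0 0 0 -0.125 0" --pt "0 0 0 -0.125 0" --pt "0 0 0 -0.125 0" --pt "0 0 0 -0.125 0" --pt "0 0 0 -0.046 0" --squeeze 30

```text
time_s: 1.03
ee_pos: [201.3, -696.4, 210.9]
tcp_rot: [0.745, 0.667, 0.0, -0.0]
wrist_force: [-0.1, -0.0, 0.3]
opening: 0.3
```

```bash
cat >> h.py <<'E'
def togo(x,y,z):
    "cm along tool axes to bring the TCP to fixture point x,y,z (mm)"
    p=np.load("p.npy");c,s=np.cos(p[2]),np.sin(p[2]);st=read_state()
    w=np.array([p[0]+c*x-s*y,p[1]+s*x+c*y,z]);r=R.from_quat(st["tcp_rot"])
    d=st["ee_pos"]-[p[0],p[1],0];t=r.as_matrix()[:,0]
    print("t",round(st["time_s"],2),"local",np.round([c*d[0]+s*d[1],-s*d[0]+c*d[1],d[2]],1),"yaw err",round(np.arctan2(t[1],t[0])-p[2]-np.pi/2,4),"open",round(st["opening"],1),"togo cm",np.round(r.inv().apply(w-st["ee_pos"])/10,2),"F",np.round(st["wrist_force"],1))
E
python3 -c "
from h import *
togo(-28.5,-85,120)"
```

```text
t 1.03 local [-298.3 -453.4  210.9] yaw err 0.0067 open 0.3 togo cm [36.65 27.23  9.1 ] F [-0.1 -0.   0.3]
```

Request:
carry_out --pt "2.3 1.7 0 0 0" --pt "2.3 1.7 0 0 0" --pt "2.3 1.7 0 0 0" --pt "2.3 1.7 0 0 0" --pt "2.3 1.7 0 0 0" --pt "2.3 1.7 0 0 0" --pt "2.3 1.7 0 0 0" --pt "2.3 1.7 0 0 0" --pt "2.3 1.7 0 0 0" --pt "2.3 1.7 0 0 0" --pt "2.3 1.7 0 0 0" --pt "2.3 1.7 0 0 0"

```text
time_s: 2.03
ee_pos: [437.4, -445.2, 211.1]
tcp_rot: [0.748, 0.664, -0.0, -0.0]
wrist_force: [0.6, -0.2, -0.1]
opening: -0.1
```

Request:
carry_out --pt "2.2 1.7 0.5 0 0" --pt "2.2 1.7 1 0 0" --pt "2.2 1.7 1.5 0 0" --pt "2.2 1.7 2 0 0" --pt "0 0 2 0 0" --pt "0 0 2 0 0" --pt "0 0 0 0 0" --pt "0 0 0 0 0"

```text
time_s: 2.7
ee_pos: [514.0, -366.7, 120.4]
tcp_rot: [0.748, 0.664, -0.0, -0.001]
wrist_force: [0.5, 0.4, 1.1]
opening: -0.2
```

```bash
python3 -c "
from h import *
togo(-28.5,-75,38)"
```

```text
t 2.7 local [-26.5 -89.2 120.4] yaw err -0.0001 open -0.2 togo cm [ 1.41 -0.18  8.24] F [0.5 0.4 1.1]
```

Request:
carry_out --pt "0 -0.1 2 0 0" --pt "0 -0.1 2 0 0" --pt "0 0 2 0 0" --pt "0 0 1.5 0 0" --pt "0 0 0.7 0 0" --pt "0 0 0 0 0" --pt "0 0 0 0 0"

```text
time_s: 3.28
ee_pos: [513.0, -367.3, 40.2]
tcp_rot: [0.748, 0.664, 0.0, 0.001]
wrist_force: [-0.3, -0.1, 1.3]
opening: 0.1
```

```bash
python3 - <<'E'
from h import *
togo(-28.5,-46,38)
crop("top",285,165,75,60,10,"pics/t2.png")
E
```

```text
t 3.28 local [-27.4 -89.9  40.2] yaw err -0.0006 open 0.1 togo cm [ 4.39 -0.11  0.22] F [-0.3 -0.1  1.3]
```

View pics/t2.png

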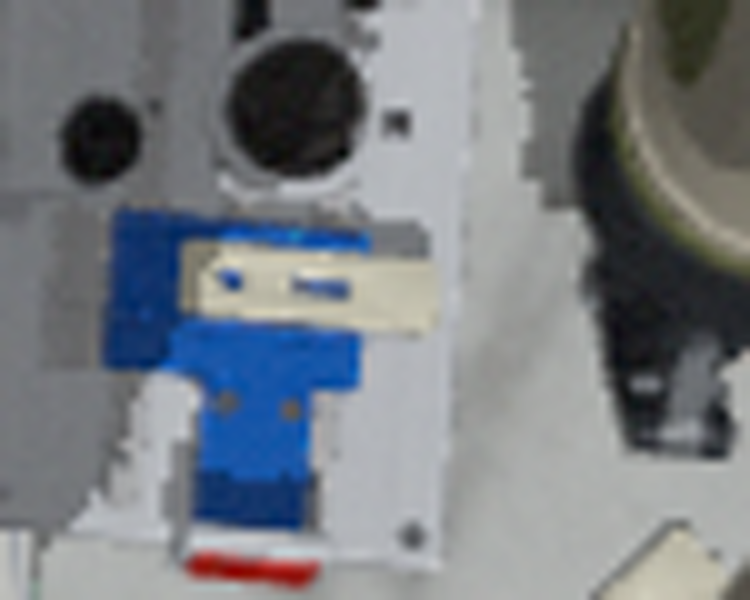

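The cassette stands right of the slide, ending at (437,295). The gripper is clear to the right of it, at the same height.

Request:
carry_out --pt "1 -0.1 0.2 0 0" --pt "1 0 0 0 0" --pt "0.6 0 0 0 0" --pt "0.3 0 0 0 0" --pt "0.2 0 0 0 0" --pt "0.2 0 0 0 0" --pt "0.2 0 0 0 0" --pt "0.2 0 0 0 0" --pt "0.2 0 0 0 0" --pt "0 0 0 0 0" --pt "0 0 0 0 0"

```text
time_s: 4.25
ee_pos: [516.1, -327.9, 37.1]
tcp_rot: [0.748, 0.664, -0.0, -0.0]
wrist_force: [-0.9, 0.4, -0.8]
opening: 0.1
```

```bash
python3 -c "
from h import *
togo(-28.5,-46,38)
crop('top',285,165,75,60,10,'pics/t3.png')"
```

```text
t 4.25 local [-28.9 -50.4  37.1] yaw err -0.0002 open 0.1 togo cm [ 0.44  0.04 -0.09] F [-0.9  0.4 -0.8]
```

View pics/t3.png

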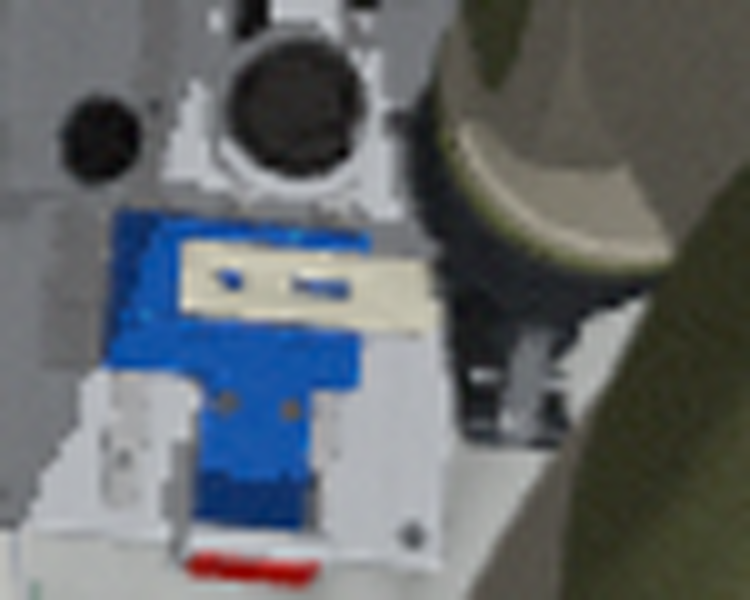

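```bash
python3 - <<'E'
from h import *
s=read_state();r=R.from_quat(s["tcp_rot"]).as_matrix()
for q in[(0,0,14),(11,0,14),(-11,0,14),(11,15,14),(11,-15,14),(11,0,-14),(11,-15,-40),(-11,-15,-40),(11,-57,-59),(38,-42,-59),(-38,-42,-59),(38,42,-59)]:
    u=proj("top",s["ee_pos"]+r@np.array(q))[0]; print(q,np.round((u-[285,165]+.5)*10))
    u=proj("scene",s["ee_pos"]+r@np.array(q))[0]; print("   sc",np.round((u-[265,140]+.5)*10))
crop("scene",265,140,75,60,10,"pics/s4.png")
E
```

```text
(0, 0, 14) [442. 313.]
   sc [334. 286.]
(11, 0, 14) [402. 309.]
   sc [304. 298.]
(-11, 0, 14) [482. 317.]
   sc [363. 273.]
(11, 15, 14) [406. 256.]
   sc [270. 275.]
(11, -15, 14) [399. 362.]
   sc [340. 322.]
(11, 0, -14) [419. 286.]
   sc [310. 214.]
(11, -15, -40) [431. 320.]
   sc [352. 156.]
(-11, -15, -40) [515. 328.]
   sc [412. 132.]
(11, -57, -59) [433. 463.]
   sc [463. 161.]
(38, -42, -59) [332. 396.]
   sc [349. 169.]
(-38, -42, -59) [627. 425.]
   sc [557.  82.]
(38, 42, -59) [354.  82.]
   sc [146.  41.]
```

View pics/s4.png

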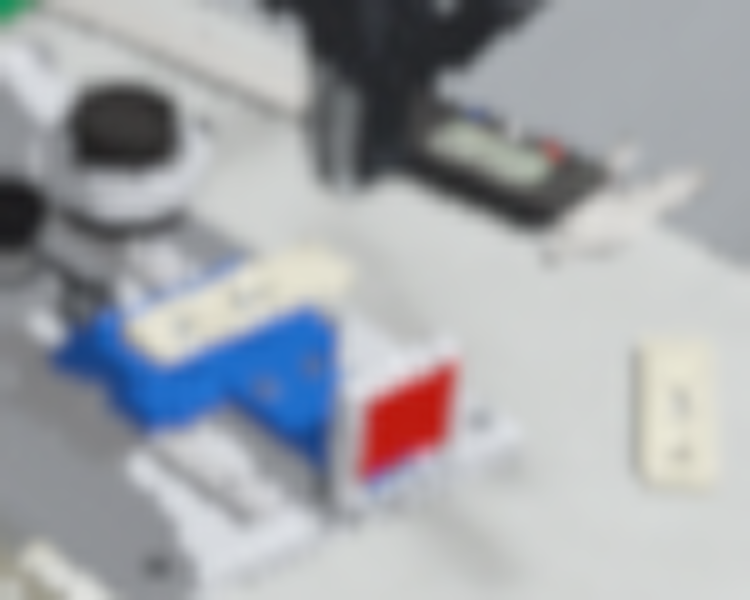

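The numbers and pictures disagree. By reading, the fingertip should be at the cassette's end, at (334,286) in this scene crop. The picture shows it at about (345,185), well behind and above the cassette, which hasn't moved. I'll overlay the predicted gripper on both views before going on.

```bash
python3 - <<'E'
from h import *
import itertools
s=read_state();r=R.from_quat(s["tcp_rot"]).as_matrix()
P=[(0,0,14),(0,0,0)]+[(a,b,14) for a in(-11,11) for b in(-14,14)]+[(a,b,-59) for a in(-38,38) for b in(-42,42)]
P=[s["ee_pos"]+r@np.array(q) for q in P]
crop("top",290,135,80,80,5,"pics/a.png",P);crop("scene",265,95,80,80,5,"pics/b.png",P)
cv2.imwrite("pics/c5.png",np.hstack([cv2.imread("pics/a.png"),cv2.imread("pics/b.png")]))
p=np.load("p.npy");c,q=np.cos(p[2]),np.sin(p[2])
for z in(24,40,60,80,100):
    w=ray("scene",265+34.7,140+18,z);d=w[:2]-p[:2];print(z,np.round(w),np.round([c*d[0]+q*d[1],-q*d[0]+c*d[1]]))
print(proj("top",[[0,0,0]]),proj("scene",[[0,0,0]]))
E
```

```text
24 [ 548. -372.   24.] [  8. -90.]
40 [ 531. -351.   40.] [-11. -72.]
60 [ 510. -326.   60.] [-35. -49.]
80 [ 490. -300.   80.] [-58. -26.]
100 [ 469. -275.  100.] [-82.  -3.]
[[209.82482733 397.40683637]] [[388.12031448 354.2795891 ]]
```

View pics/c5.png

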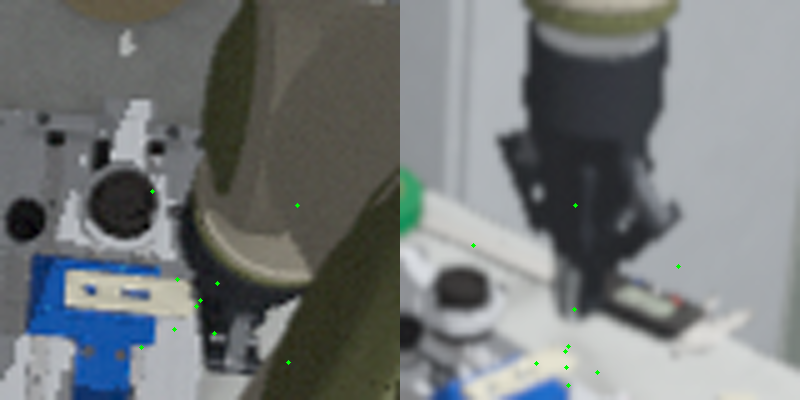

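```bash
python3 - <<'E'
from h import *
p=np.load("p.npy");c,s=np.cos(p[2]),np.sin(p[2])
loc=lambda w:np.round([c*(w[0]-p[0])+s*(w[1]-p[1]),-s*(w[0]-p[0])+c*(w[1]-p[1])])
for z in range(60,161,20):
    a=ray("top",290+225/5,135+370/5,z);b=ray("scene",265+272/5,95+218/5,z)
    print(z,loc(a),loc(b),"beige rim left",loc(ray("top",290+195/5,135+195/5,z)),"tip",loc(ray("scene",265+175/5,95+316/5,z)))
st=read_state();print(st["ee_pos"],R.from_quat(st["tcp_rot"]).as_matrix().round(3),st["joints"].round(3),st["time_s"])
E
```

```text
60 [-72. -64.] [  12. -170.] beige rim left [ 22. -42.] tip [-36. -49.]
80 [-76. -60.] [ -13. -143.] beige rim left [ 17. -39.] tip [-60. -26.]
100 [-80. -57.] [ -38. -117.] beige rim left [ 11. -36.] tip [-83.  -3.]
120 [-84. -54.] [-62. -91.] beige rim left [  5. -33.] tip [-107.   20.]
140 [-88. -50.] [-87. -64.] beige rim left [ -1. -30.] tip [-130.   42.]
160 [-93. -47.] [-112.  -38.] beige rim left [ -6. -27.] tip [-154.   65.]
[ 516.07149598 -328.05989078   37.11471783] [[ 0.118  0.993 -0.   ]
 [ 0.993 -0.118 -0.   ]
 [-0.    -0.    -1.   ]] [ 0.635  0.704 -0.244  1.98   0.334  0.497  0.033] 4.45
```

Triangulating in both views puts the fingertips about 30 mm higher than the readings say, with xy agreeing to about a centimetre. The untouched cassette confirms it. I'll back off to the free worktop right of the base and find the true height by a light touch.

Request:
carry_out --pt "-1 0 0 0 0" --pt "-1.5 0 0 0 0" --pt "-1.5 0 0 0 0" --pt "-0.5 0 0.5 0 0" --pt "0 0 0.8 0 0" --pt "0 0 0 0 0" --pt "0 0 0 0 0"

```text
time_s: 5.03
ee_pos: [510.4, -371.8, 23.2]
tcp_rot: [0.748, 0.664, -0.0, -0.001]
wrist_force: [-0.7, 0.6, 0.5]
opening: 0.1
```

```bash
python3 - <<'E'
from h import *
togo(-28.5,-95,0)
s=read_state();r=R.from_quat(s["tcp_rot"]).as_matrix()
P=[s["ee_pos"]+r@np.array(q) for q in[(0,0,14),(0,0,-20)]]
crop("scene",255,115,90,70,8,"pics/s6.png",P)
E
```

```text
t 5.03 local [-29.5 -94.8  23.2] yaw err -0.0 open 0.1 togo cm [-0.03  0.1   2.32] F [-0.7  0.6  0.5]
```

View pics/s6.png

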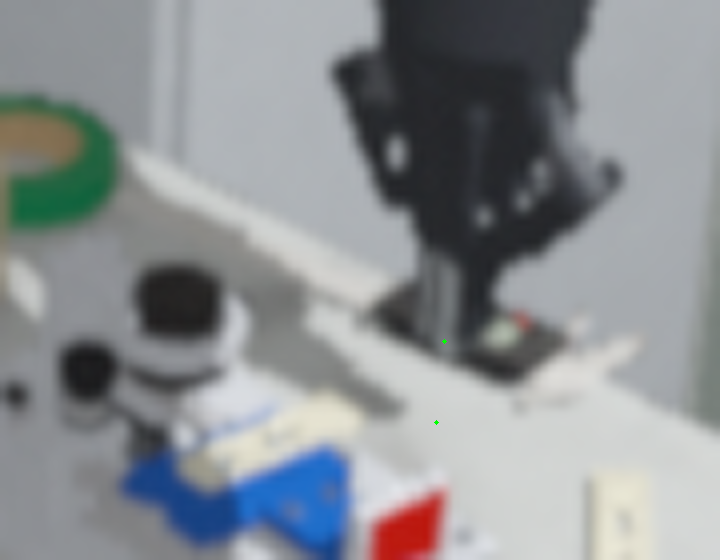

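The tip shows at (440,358) against a predicted (436,422): about 27 mm too high, xy fine. Now a careful descent to touch.

Request:
carry_out --pt "0 0 0.8 0 0" --pt "0 0 0.8 0 0" --pt "0 0 0.4 0 0" --pt "0 0 0 0 0" --pt "0 0 0 0 0"

```text
time_s: 5.5
ee_pos: [510.7, -372.1, 3.6]
tcp_rot: [0.747, 0.664, -0.0, -0.0]
wrist_force: [0.1, 0.4, -1.0]
opening: -0.0
```

Request:
carry_out --pt "0 0 0.3 0 0" --pt "0 0 0 0 0" --pt "0 0 0 0 0"

```text
time_s: 5.75
ee_pos: [510.9, -372.6, 1.2]
tcp_rot: [0.748, 0.664, -0.0, -0.0]
wrist_force: [-1.2, -0.0, 0.9]
opening: -0.1
```

Request:
carry_out --pt "0 0 0.2 0 0" --pt "0 0 0 0 0" --pt "0 0 0 0 0"

```text
time_s: 6.0
ee_pos: [510.8, -372.6, -0.9]
tcp_rot: [0.748, 0.664, -0.0, -0.0]
wrist_force: [-0.1, 0.1, -0.5]
opening: 0.3
```

The reported tip is now 15 mm below the worktop with no force, so the bias is real. Stepping on.

Request:
carry_out --pt "0 0 0.3 0 0" --pt "0 0 0.2 0 0" --pt "0 0 0 0 0" --pt "0 0 0 0 0"

```text
time_s: 6.33
ee_pos: [510.7, -372.5, -6.1]
tcp_rot: [0.748, 0.664, -0.0, -0.0]
wrist_force: [-0.7, 0.3, -0.6]
opening: 0.0
```

Request:
carry_out --pt "0 0 0.2 0 0" --pt "0 0 0 0 0" --pt "0 0 0 0 0"

```text
time_s: 6.58
ee_pos: [510.8, -372.5, -8.0]
tcp_rot: [0.748, 0.664, -0.0, -0.0]
wrist_force: [-0.6, -1.1, -0.2]
opening: -0.3
```

Request:
carry_out --pt "0 0 0.2 0 0" --pt "0 0 0 0 0" --pt "0 0 0 0 0"

```text
time_s: 6.83
ee_pos: [510.8, -372.5, -10.0]
tcp_rot: [0.748, 0.664, -0.0, -0.0]
wrist_force: [0.2, 0.1, 0.1]
opening: -0.1
```

Request:
carry_out --pt "0 0 0.2 0 0" --pt "0 0 0 0 0" --pt "0 0 0 0 0"

```text
time_s: 7.08
ee_pos: [510.8, -372.5, -12.0]
tcp_rot: [0.748, 0.664, -0.0, -0.0]
wrist_force: [0.9, 0.1, 0.5]
opening: -0.2
```

Request:
carry_out --pt "0 0 0.15 0 0" --pt "0 0 0 0 0" --pt "0 0 0 0 0"

```text
time_s: 7.33
ee_pos: [510.8, -372.5, -13.5]
tcp_rot: [0.748, 0.664, -0.0, -0.0]
wrist_force: [0.4, -0.2, -0.0]
opening: -0.1
```

Request:
carry_out --pt "0 0 0.15 0 0" --pt "0 0 0 0 0" --pt "0 0 0 0 0"

```text
time_s: 7.58
ee_pos: [510.8, -372.5, -14.9]
tcp_rot: [0.748, 0.664, -0.0, -0.0]
wrist_force: [-0.3, -0.7, 0.0]
opening: 0.4
```

Request:
carry_out --pt "0 0 0.15 0 0" --pt "0 0 0 0 0" --pt "0 0 0 0 0"

```text
time_s: 7.83
ee_pos: [510.8, -372.5, -16.4]
tcp_rot: [0.748, 0.664, -0.0, -0.0]
wrist_force: [0.2, 0.1, 0.0]
opening: -0.1
```

Request:
carry_out --pt "0 0 0.15 0 0" --pt "0 0 0 0 0" --pt "0 0 0 0 0"

```text
time_s: 8.08
ee_pos: [510.8, -372.5, -17.9]
tcp_rot: [0.748, 0.664, -0.0, -0.0]
wrist_force: [1.0, 0.0, 0.4]
opening: 0.1
```

```bash
python3 - <<'E'
from h import *
s=read_state();print(s["ee_pos"],s["wrist_force"]);r=R.from_quat(s["tcp_rot"]).as_matrix()
P=[s["ee_pos"]+r@np.array(q)+[0,0,dz] for q in[(0,0,14)] for dz in(25,31)]
crop("top",290,160,80,60,5,"pics/a.png",P);crop("scene",265,125,80,60,5,"pics/b.png",P)
cv2.imwrite("pics/c7.png",np.hstack([cv2.imread("pics/a.png"),cv2.imread("pics/b.png")]))
E
```

```text
[ 510.79092427 -372.47960082  -17.94702147] [0.9594519  0.02380272 0.43009978]
```

View pics/c7.png

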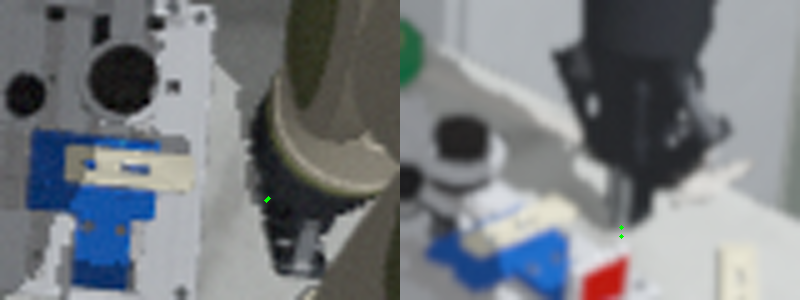

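No contact yet. The tip shows at (622,224) in the right panel, which fits a bias of about +33 mm in z (real tip 1–2 mm above the worktop). So a real tip height of 23 mm means a reported TCP z of about 3.5 mm. I'll rise and push along +y.

Request:
carry_out --pt "0 0 -0.8 0 0" --pt "0 0 -1.0 0 0" --pt "0 0 -0.35 0 0" --pt "0.8 0 0 0 0" --pt "1 0 0 0 0" --pt "0.8 0 0 0 0" --pt "0.3 0 0 0 0" --pt "0.2 0 0 0 0" --pt "0.2 0 0 0 0" --pt "0.2 0 0 0 0" --pt "0 0 0 0 0" --pt "0 0 0 0 0"

```text
time_s: 9.18
ee_pos: [514.9, -338.0, 3.6]
tcp_rot: [0.748, 0.664, -0.0, -0.0]
wrist_force: [-0.0, -0.0, 0.4]
opening: 0.6
```

```bash
cat >> h.py <<'E'
def cas():
    "cassette end points in the nest in the top view: cream pixels in the slide region, in fixture coordinates"
    im=eyes.get_image("top");p=np.load("p.npy");c,s=np.cos(p[2]),np.sin(p[2])
    hsv=cv2.cvtColor(im,cv2.COLOR_RGB2HSV);m=(hsv[...,0]>14)&(hsv[...,0]<36)&(hsv[...,1]>32)&(hsv[...,2]>90)
    v,u=np.nonzero(m[180:202,298:335]);w=np.array([ray("top",a+298,b+180,35) for a,b in zip(u,v)])
    d=w[:,:2]-p[:2];l=np.c_[c*d[:,0]+s*d[:,1],-s*d[:,0]+c*d[:,1]]
    l=l[(l[:,0]>-42)&(l[:,0]<-15)]
    print("n",len(l),"x",np.percentile(l[:,0],[2,50,98]).round(1),"y",np.percentile(l[:,1],[1,50,99]).round(1))
E
python3 -c "
from h import *
togo(-28.5,-46,3.5);cas()"
```

```text
t 9.18 local [-29.  -60.6   3.6] yaw err -0.0004 open 0.6 togo cm [1.46 0.05 0.01] F [-0.  -0.   0.4]Traceback (most recent call last):
  File "<string>", line 3, in <module>
    togo(-28.5,-46,3.5);cas()
                        ~~~^^
  File "h.py", line 29, in cas
    print("n",len(l),"x",np.percentile(l[:,0],[2,50,98]).round(1),"y",np.percentile(l[:,1],[1,50,99]).round(1))
                         ~~~~~~~~~~~~~^^^^^^^^^^^^^^^^^^
    return _quantile_unchecked(
        a, q, axis, out, overwrite_input, method, keepdims, weights)
    return _ureduce(a,
                    func=_quantile_ureduce_func,
    ...<5 lines>...
                    overwrite_input=overwrite_input,
                    method=method)
    r = func(a, **kwargs)
    result = _quantile(arr,
                       quantiles=q,
    ...<2 lines>...
                       out=out,
                       weights=wgt)
    slices_having_nans = np.isnan(arr[-1, ...])
                                  ~~~^^^^^^^^^
IndexError: index -1 is out of bounds for axis 0 with size 0
```

```bash
python3 - <<'E'
s=open('h.py').read();s=s[:s.index("def cas")]+'''def cas():
    "red minus blue along the cassette's line in the top view: cream > 0, slide < 0"
    p=np.load("p.npy");c,s=np.cos(p[2]),np.sin(p[2]);y=np.arange(44,-60,-2.)
    o=np.zeros(len(y))
    im=eyes.get_image("top").astype(np.float32)
    for x in(-33,-29,-25):
        w=np.c_[p[0]+c*x-s*y,p[1]+s*x+c*y,np.full(len(y),35.)];q=proj("top",w).astype(np.float32)
        t=cv2.remap(im,q[None,:,0],q[None,:,1],cv2.INTER_LINEAR)[0];o+=(t[:,0]-t[:,2])/3
    print(" ".join(f"{int(a)}:{b:.0f}" for a,b in zip(y,o)))
'''
open('h.py','w').write(s)
E
python3 -c "
from h import *
cas()"
```

```text
44:-7 42:-37 40:-68 38:-86 36:-91 34:-91 32:-92 30:-105 28:-131 26:-139 24:-113 22:-4 20:16 18:19 16:20 14:17 12:2 10:-14 8:-25 6:2 4:15 2:20 0:20 -2:20 -4:20 -6:17 -8:3 -10:2 -12:-1 -14:-7 -16:-8 -18:-11 -20:-13 -22:-8 -24:11 -26:19 -28:20 -30:20 -32:20 -34:20 -36:19 -38:19 -40:20 -42:20 -44:20 -46:15 -48:6 -50:-2 -52:-4 -54:-5 -56:-6 -58:-6
```

The colour profile works: the cassette's left end is at y≈23 and should reach 35.

Request:
carry_out --pt "0.2 0 0 0 0" --pt "0.2 0 0 0 0" --pt "0.2 0 0 0 0" --pt "0.2 0 0 0 0" --pt "0 0 0 0 0" --pt "0 0 0 0 0"

```text
time_s: 9.78
ee_pos: [516.0, -329.7, 3.7]
tcp_rot: [0.747, 0.664, -0.0, -0.0]
wrist_force: [-0.1, 0.0, -0.5]
opening: 0.1
```

```bash
python3 -c "
from h import *
togo(-28.5,-46,3.5);cas()"
```

```text
t 9.78 local [-28.8 -52.2   3.7] yaw err 0.0002 open 0.1 togo cm [0.62 0.03 0.02] F [-0.1  0.  -0.5]
44:-7 42:-35 40:-67 38:-88 36:-91 34:-103 32:-119 30:-112 28:-27 26:15 24:20 22:19 20:16 18:5 16:-12 14:-19 12:-1 10:17 8:20 6:20 4:19 2:19 0:15 -2:3 -4:-4 -6:-6 -8:-9 -10:-2 -12:-0 -14:-4 -16:-1 -18:10 -20:19 -22:19 -24:20 -26:20 -28:20 -30:20 -32:20 -34:20 -36:20 -38:19 -40:15 -42:9 -44:0 -46:-4 -48:-4 -50:-5 -52:-6 -54:-5 -56:-5 -58:-4
```

It moved, with the edge now at about 28.5 and about 6.5 mm to go. No y bias.

Request:
carry_out --pt "0.2 0 0 0 0" --pt "0.2 0 0 0 0" --pt "0.1 0 0 0 0" --pt "0 0 0 0 0" --pt "0 0 0 0 0"

```text
time_s: 10.25
ee_pos: [516.5, -324.8, 3.7]
tcp_rot: [0.747, 0.664, -0.0, -0.0]
wrist_force: [-0.5, 0.3, 1.0]
opening: -0.3
```

Request:
carry_out --pt "0.1 0 0 0 0" --pt "0 0 0 0 0" --pt "0 0 0 0 0"

```text
time_s: 10.5
ee_pos: [516.6, -323.9, 3.6]
tcp_rot: [0.748, 0.664, -0.0, -0.0]
wrist_force: [0.2, 0.3, 0.2]
opening: -0.2
```

```bash
python3 -c "
from h import *
togo(-28.5,-46,3.5);cas()"
```

```text
t 10.5 local [-28.9 -46.5   3.6] yaw err -0.0003 open -0.2 togo cm [0.05 0.04 0.01] F [0.2 0.3 0.2]
44:-7 42:-36 40:-67 38:-87 36:-95 34:-47 32:13 30:19 28:20 26:17 24:10 22:-8 20:-14 18:-5 16:13 14:19 12:20 10:20 8:20 6:21 4:7 2:-12 0:-27 -2:-24 -4:-15 -6:-8 -8:-7 -10:-7 -12:1 -14:18 -16:20 -18:20 -20:19 -22:20 -24:19 -26:19 -28:19 -30:20 -32:19 -34:16 -36:11 -38:3 -40:-3 -42:-6 -44:-6 -46:-6 -48:-6 -50:-5 -52:-6 -54:-6 -56:-5 -58:-5
```

Request:
carry_out --pt "0.1 0 0 0 0" --pt "0 0 0 0 0" --pt "0 0 0 0 0"

```text
time_s: 10.8
ee_pos: [516.5, -323.8, 3.7]
tcp_rot: [0.748, 0.664, -0.0, 0.0]
wrist_force: [-0.1, -4.4, -0.6]
opening: 0.4
```

Request:
carry_out --pt "0.05 0 0 0 0" --pt "0 0 0 0 0" --pt "0 0 0 0 0"

```text
time_s: 11.05
ee_pos: [516.5, -323.8, 3.8]
tcp_rot: [0.748, 0.664, -0.0, 0.0]
wrist_force: [-1.6, -5.7, -0.5]
opening: 0.2
```

Request:
carry_out --pt "0.05 0 0 0 0" --pt "0 0 0 0 0" --pt "0 0 0 0 0"

```text
time_s: 11.3
ee_pos: [516.5, -323.7, 3.8]
tcp_rot: [0.748, 0.664, -0.001, 0.001]
wrist_force: [-0.1, -7.2, 0.8]
opening: 0.2
```

Force rises firmly to 7 N with no further motion: the cassette is home against the stop. Now I'll back off, rise and go round to the front of the pad.

Request:
carry_out --pt "-0.5 0 0 0 0" --pt "-1 0 0 0 0" --pt "-1.5 0 0 0 0" --pt "-1 0 -1 0 0" --pt "0 0 -2 0 0" --pt "0 0 -2 0 0" --pt "0 0 -2 0 0" --pt "0 0 -1 0 0" --pt "0 0 0 0 0" --pt "0 0 0 0 0"

```text
time_s: 12.13
ee_pos: [512.2, -361.8, 83.7]
tcp_rot: [0.748, 0.664, 0.0, 0.0]
wrist_force: [-0.8, -0.1, -1.0]
opening: -0.3
```

```bash
python3 -c "
from h import *
togo(-155,0,17);cas()"
```

```text
t 12.13 local [-28.9 -84.6  83.7] yaw err -0.0003 open -0.3 togo cm [  8.46 -12.62   6.66] F [-0.8 -0.1 -1. ]
44:-8 42:-37 40:-69 38:-89 36:-90 34:-45 32:6 30:14 28:16 26:15 24:6 22:-19 20:-18 18:-5 16:14 14:19 12:20 10:20 8:20 6:20 4:6 2:-12 0:-26 -2:-24 -4:-16 -6:-9 -8:-7 -10:-7 -12:2 -14:18 -16:20 -18:20 -20:20 -22:20 -24:20 -26:20 -28:20 -30:20 -32:20 -34:18 -36:10 -38:-2 -40:-7 -42:-8 -44:-8 -46:-7 -48:-7 -50:-7 -52:-7 -54:-3 -56:-1 -58:-0
```

Request:
carry_out --pt "0 -2 0 0 0" --pt "0.5 -2 0 0 0" --pt "1 -2 0 0 0" --pt "1.5 -2 0 0 0" --pt "1.5 -2 0 0 0" --pt "1.5 -1.5 0 0 0" --pt "1.5 -1 0 0 0" --pt "1 -0.1 1 0 0" --pt "0 0 1.7 0 0" --pt "0 0 2 0 0" --pt "0 0 1.5 0 0" --pt "0 0 0.5 0 0"

```text
time_s: 13.18
ee_pos: [395.9, -261.3, 14.0]
tcp_rot: [0.747, 0.665, -0.001, -0.002]
wrist_force: [-0.6, 0.6, -1.2]
opening: 0.0
```

```bash
python3 - <<'E'
from h import *
togo(-130,0,17)
s=read_state();r=R.from_quat(s["tcp_rot"]).as_matrix()
P=[s["ee_pos"]+r@np.array(q)+[0,0,33] for q in[(0,0,14),(0,15,14)]]
crop("top",280,160,80,80,5,"pics/a.png",P);crop("scene",270,105,80,80,5,"pics/b.png",P)
cv2.imwrite("pics/c8.png",np.hstack([cv2.imread("pics/a.png"),cv2.imread("pics/b.png")]))
E
```

```text
t 13.18 local [-156.1    1.5   14. ] yaw err 0.0009 open 0.0 togo cm [-0.16  2.61 -0.31] F [-0.6  0.6 -1.2]
```

View pics/c8.png

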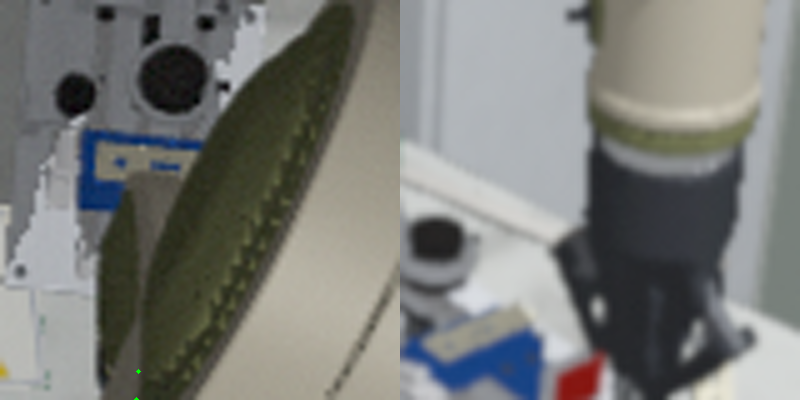

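```bash
python3 - <<'E'
from h import *
s=read_state();r=R.from_quat(s["tcp_rot"]).as_matrix()
for dz in(0,20,33):print(dz,(proj("scene",s["ee_pos"]+r@np.array([0,0,14])+[0,0,dz])[0]-[270,105]+.5)*5+[400,0])
im=eyes.get_image("scene")[:,:,::-1]
g=im[170:200,300:340].astype(int).max(2)
for v in range(0,30):print(v+170," ".join(f"{a:3d}" for a in g[v,::2]))
E
```

```text
0 [625.84570297 489.26363756]
20 [629.04203014 458.6573161 ]
33 [631.15213086 438.45211876]
170 197 192 189 122  45  51  43  44  44  45  55  46  44  46 103 124  79 124 145 138
171 204 193 188 138  47  45  44  45  43  44  54  44  42  52 112 120  76 104 135 120
172 214 200 189 156  54  45  43  44  43  45  56  44  45  64 123 117  72  85 123 127
173 218 213 194 171  70  48  43  44  43  45  58  47  46  91 137 105  62  75 111 124
174 218 220 202 168  94  68  47  43  44  46  61  49  46 117 143  73  49  69  99 123
175 217 217 196 156 120 106  53  43  43  47  60  49  47 121 126  49  44  60  94 152
176 205 200 169 144 134 132  68  43  44  47  59  48  50  96  87  43  44  59 130 191
177 178 169 147 139 136 143  85  44  44  46  57  46  50  61  53  43  47 106 180 211
178 156 147 140 137 135 157 112  46  45  45  55  45  45  45  43  44  71 175 209 215
179 149 141 137 135 135 175 146  60  48  45  52  43  43  42  44  56 123 213 220 216
180 143 137 135 135 135 185 165  88  57  47  46  43  43  44  53 113 175 220 221 216
181 142 136 134 135 135 185 163 106  70  48  43  43  45  66  93 179 207 222 222 215

[... 811 characters left out ...]
 216 216 217 216 215 214 214
192 146 139 134 168 187 187 188 136 148  94 143 200 214 215 216 216 215 215 214 214
193 142 137 134 148 184 187 189 169 165 146 188 211 213 214 215 215 214 213 214 214
194 139 137 135 134 167 184 189 188 185 188 208 213 213 214 214 214 213 212 213 214
195 142 137 136 132 140 170 189 192 199 206 213 214 213 213 214 213 212 212 213 214
196 159 138 136 133 130 151 189 192 200 209 213 214 214 214 214 214 213 213 213 214
197 185 142 136 132 131 141 177 193 199 208 213 214 214 215 215 215 214 214 214 215
198 204 160 145 135 133 135 162 197 203 209 212 212 214 215 213 215 214 215 215 216
199 211 188 173 145 143 145 176 203 207 211 212 211 213 214 213 214 214 215 216 217
```

The tip's scene position confirms the bias (about 34 mm; real tip z≈34). I'll raise 4 mm and go to the pad.

Request:
carry_out --pt "-0.15 0.5 -0.4 0 0" --pt "0 0.8 0 0 0" --pt "0 0.7 0 0 0" --pt "0 0.4 0 0 0" --pt "0 0.2 0 0 0" --pt "0 0.2 0 0 0" --pt "0 0.2 0 0 0" --pt "0 0.2 0 0 0" --pt "0 0 0 0 0" --pt "0 0 0 0 0"

```text
time_s: 14.17
ee_pos: [427.8, -267.6, 20.6]
tcp_rot: [0.748, 0.664, -0.0, -0.001]
wrist_force: [-2.6, 0.7, 0.6]
opening: 0.2
```

Request:
carry_out --pt "0 0.3 0 0 0" --pt "0 0.3 0 0 0" --pt "0 0.3 0 0 0" --pt "0 0 0 0 0" --pt "0 0 0 0 0"

```text
time_s: 14.58
ee_pos: [437.2, -268.7, 20.5]
tcp_rot: [0.748, 0.664, -0.0, -0.0]
wrist_force: [-3.8, 0.4, 1.6]
opening: -0.4
```

```bash
python3 -c "
from h import *
togo(-60,0,18)"
```

```text
t 14.58 local [-114.3   -0.9   20.5] yaw err -0.0002 open -0.4 togo cm [0.09 5.43 0.25] F [-3.8  0.4  1.6]
```

In contact: 3.8 N against the slide's spring. Pushing on.

Request:
carry_out --pt "0.02 0.3 0 0 0" --pt "0.02 0.5 0 0 0" --pt "0.02 0.5 0 0 0" --pt "0.02 0.5 0 0 0" --pt "0 0.5 0 0 0" --pt "0 0.5 0 0 0" --pt "0 0.5 0 0 0" --pt "0 0.5 0 0 0" --pt "0 0.5 0 0 0" --pt "0 0.3 0 0 0" --pt "0 0 0 0 0" --pt "0 0 0 0 0"

```text
time_s: 15.58
ee_pos: [480.9, -273.9, 20.5]
tcp_rot: [0.748, 0.664, -0.002, -0.001]
wrist_force: [-9.5, -1.0, 5.7]
opening: -0.1
```

Request:
carry_out --pt "0 0.2 0 0 0" --pt "0 0.2 0 0 0" --pt "0 0 0 0 0" --pt "0 0 0 0 0"

```text
time_s: 15.92
ee_pos: [484.6, -274.4, 20.5]
tcp_rot: [0.748, 0.664, -0.002, -0.001]
wrist_force: [-9.0, -1.2, 5.5]
opening: -0.3
```

```bash
python3 -c "
from h import *
togo(-60,0,18)"
```

```text
t 15.92 local [-66.5  -1.1  20.5] yaw err -0.0016 open -0.3 togo cm [0.11 0.65 0.24] F [-9.  -1.2  5.5]
```

Request:
carry_out --pt "0 0.2 0 0 0" --pt "0 0.2 0 0 0" --pt "0 0 0 0 0" --pt "0 0 0 0 0"

```text
time_s: 16.25
ee_pos: [488.4, -274.9, 20.5]
tcp_rot: [0.748, 0.664, -0.002, -0.001]
wrist_force: [-9.5, -1.6, 5.4]
opening: -0.4
```

Request:
carry_out --pt "0 0.2 0 0 0" --pt "0 0 0 0 0" --pt "0 0 0 0 0"

```text
time_s: 16.5
ee_pos: [490.3, -275.1, 20.5]
tcp_rot: [0.748, 0.664, -0.002, -0.002]
wrist_force: [-10.4, -1.6, 6.2]
opening: 0.3
```

Request:
carry_out --pt "0 0.2 0 0 0" --pt "0 0 0 0 0" --pt "0 0 0 0 0"

```text
time_s: 16.75
ee_pos: [491.4, -275.3, 20.4]
tcp_rot: [0.748, 0.664, -0.002, -0.002]
wrist_force: [-12.2, -0.4, 7.1]
opening: -0.1
```

Request:
carry_out --pt "0 0.2 0 0 0" --pt "0 0 0 0 0" --pt "0 0 0 0 0"

```text
time_s: 17.0
ee_pos: [491.5, -275.2, 20.3]
tcp_rot: [0.748, 0.663, -0.004, -0.003]
wrist_force: [-16.6, -0.3, 12.3]
opening: -0.1
```

Request:
carry_out --pt "0 0.1 0 0 0" --pt "0 0 0 0 0" --pt "0 0 0 0 0"

```text
time_s: 17.25
ee_pos: [491.5, -275.3, 20.2]
tcp_rot: [0.748, 0.663, -0.004, -0.004]
wrist_force: [-17.9, 0.6, 12.5]
opening: -0.1
```

At the rear buffers: force rises and nothing moves. Letting go by drawing straight back.

Request:
carry_out --pt "0 -0.5 0 0 0" --pt "0 -1 0 0 0" --pt "0 -1.5 0 0 0" --pt "0 -2 0 0 0" --pt "0 -2 0 0 0" --pt "0 -2 0 0 0" --pt "0 -1.5 0 0 0" --pt "0 -0.5 -1 0 0" --pt "0 0 -2 0 0" --pt "0 0 -2.5 0 0" --pt "0 0 -2.5 0 0" --pt "0 0 -2 0 0"

```text
time_s: 18.25
ee_pos: [390.9, -262.3, 123.3]
tcp_rot: [0.747, 0.664, 0.001, 0.001]
wrist_force: [-0.2, -0.2, -1.0]
opening: -0.2
```

Request:
carry_out --pt "-2 0 -2 0 0" --pt "-3 0 -1 0 0" --pt "-3 0 0 0 0" --pt "-3 0 0 0 0" --pt "-3 0 0 0 0" --pt "-3 0 0 0 0" --pt "-3 0 0 0 0" --pt "-2 0 0 0 0" --pt "-1 0 0 0 0" --pt "0 0 0 0 0"

```text
time_s: 19.08
ee_pos: [362.1, -493.0, 151.3]
tcp_rot: [0.748, 0.663, 0.0, 0.001]
wrist_force: [-0.1, 0.2, 0.5]
opening: -0.1
```

```bash
python3 - <<'E'
from h import *
togo(-60,0,18)
crop("top",285,150,70,80,5.7,"pics/a.png");crop("scene",240,120,70,80,5.7,"pics/b.png")
cv2.imwrite("pics/c9.png",np.hstack([cv2.imread("pics/a.png"),cv2.imread("pics/b.png")]))
E
```

```text
t 19.08 local [-162.5 -232.5  151.3] yaw err -0.0028 open -0.1 togo cm [23.29 10.16 13.32] F [-0.1  0.2  0.5]
```

View pics/c9.png

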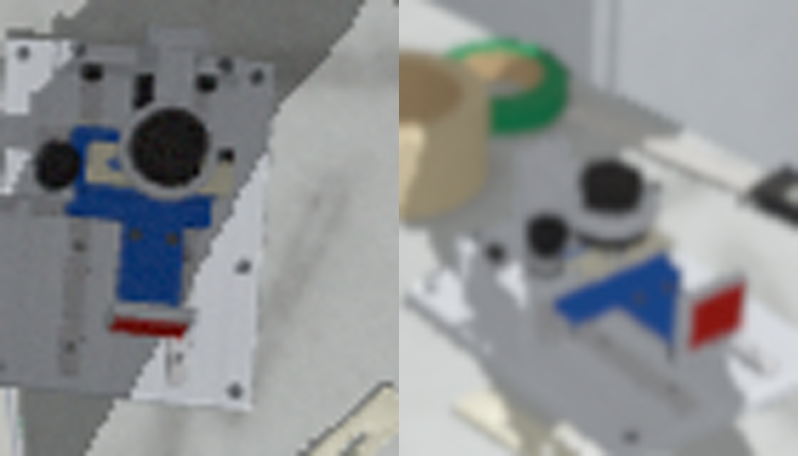

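The slide is latched forward: the pad in the left panel at (150,325) is well off the front edge, and the cassette is under the loupe at (155,165). Its left end at (86,160) is still about 6 mm from the slide's left edge, as it was when home. Handing in.

```bash
python3 - <<'E'
from h import *
im=eyes.get_image("top");p=np.load("p.npy");c,s=np.cos(p[2]),np.sin(p[2])
v,u=np.nonzero((im[200:220,295:330,0]>110)&(im[200:220,295:330,1]<50))
w=np.array([ray("top",a+295,b+200,50) for a,b in zip(u,v)]);d=w[:,:2]-p[:2];print("pad x",(c*d[:,0]+s*d[:,1]).mean().round(1) if len(v) else None)
env.job_done()
E
```

```text
Traceback (most recent call last):
IndexError: too many indices for array: array is 1-dimensional, but 2 were indexed
```

```bash
python3 -c "
from bench import env
print(env.job_done())"
```

```text
the job is handed in; nothing more can be done
None
```

The job is done and handed in at about 19 s of the 48 s allowed. The cassette is home in the nest and latched under the loupe.

- **Cassette:** I pushed it by its projecting end until it stopped. The force rose to 7 N with no further motion, and the top view put its left end at about y = 34 mm against the stop at 35.
- **Slide:** I pushed the red pad back until it stopped moving. The force reached 18 N along the push and 12 N upward, and the travel was about 64 mm as judged from the contact point. I then drew the arm straight back.
- **Last picture:** The slide is held well forward of its home position with the cassette under the loupe. The arm is clear, and nothing else near the fixture looks moved.

**Checks that disagreed or failed:**
- **Height reading:** The arm's reported TCP height was about 33 mm too low compared with both cameras. My first pass at the cassette therefore went over it without touching. I corrected the height from the pictures; the descent I made to touch the worktop ended without contact.
- **Latch position:** A final numeric check of the pad position failed on a script error. The latch at 0.040 is confirmed only by the picture.

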